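# Hook the dropped spacer ring out from behind the gear-unit guard

## Robot

A 6-joint arm with a two-finger parallel gripper is mounted at the origin on the work surface. World frame = base frame: x ahead of the robot, y to its left, z up, the work surface at z = 0. Lengths are in m, angles in rad, forces in N, time in s.
With the tool pointing down it reaches from about 0.375 to 0.9 m from the base axis. Payload 3.1 kg.
Tool frame: the origin (TCP) lies on the centre line of the jaws, within the pads' length; the fingertips stand robot.tip_reach ahead of it and the grasp point (between the pads) lies 8 mm behind it (robot.tip_reach is the distance from the TCP to the fingertips, in m); z points along the fingers, y is the line along which they close (so a half turn about z gives the same grasp; the last joint's range is limited). The gripper opens to 87 mm and grips with 3 to 60 N. Pads are 19 mm wide; open, the fingers measure 117 mm over their backs; the gripper's body (75 mm by 190 mm) begins 51 mm behind the grasp point.
Start: joints at [-1.401, 0.527, 1.433, -0, 1.181, -0.178], TCP at [0.214, -0.587, 0.234] pointing down, gripper open.
Joint ranges: [-3.08, 3.08], [-0.75, 2.2], [0.22, 2.44], [-1.43, 4.57], [0, 2.65], [-2.85, 2.85]. Speed limits (rad/s): [2.79, 2.79, 3.14, 3.14, 3.14, 3.14].

## Interface

Orientations are given as a unit quaternion [x, y, z, w].
In Python, from rig import robot gives the robot as it stands.
- The arm moves only by the tool jog_arm, never from a script. Its argument "motion" is one flat list of numbers, 7 for each row, row after row: the shift along the tool's x, y, z scaled (see below), then the turn, a rotation vector about the tool's x, y, z scaled (see below), then the gripper's target within -1 to 1 (shut at 1, half-way at 0, fully open at -1). In form: [x, y, z, rx, ry, rz, hand, x, y, z, rx, ry, rz, hand, ...]. A call has 1 to 12 rows; each row shifts and turns the commanded pose from where the row before left it, along the tool's axes as they then stand; what a row does not reach is not made up. The controller multiplies each number of a shift by 4 cm and each number of a turn by 4 degrees. A row lasts 1/8 s, in which the tool goes at most 62.5 mm and 10.7 degrees, less where a joint would pass 70% of its speed; a pose out of reach is approached as far as the arm can. A call with a number of a shift or a turn outside -1 to 1 is refused whole. A call with a gripper value outside its range is refused whole. The fingers move at their own pace and stop on an object; "grip_force" is the grip in N (left out, the last holds). Time passes only in rows, so rows that do not move let the fingers close. It gives the time, the measured TCP pose, the force, the opening and the grip force at its end, in the units of the state.
- robot.get_obs(): the state, without advancing time (a new reading comes with each control period).
- robot.camera(name): name is "side" or "top"; returns the picture (400x640x3 uint8, blue, green, red); there is no depth.
- robot.calibration(name): a dict with "fx", "fy", "cx", "cy" (pixels), "dist_coeffs" ([k1, k2, p1, p2, k3] as OpenCV has them; the pictures are not rectified), "R" (3x3) and "t" (3): a world point X has camera coordinates R X + t. Camera axes: x right, y down, z forward; pixel columns grow to the right and rows downward; lengths in m; the calibration is good to about 2 mm. A picture is of the moment at which its call begins. calibration takes no time and is no camera call.
- robot.hand_in(): hands the job in; it is judged then, once.
The state is a dict: "time": time; "q": joint angles; "joint_velocities": joint speeds; "joint_torque": joint torques, N m; "position": TCP position; "tool_rot": TCP orientation; "ft_force": force on the tool from outside, world axes, zero at the start; "moment": the same for the moment, N m; "grip_width": finger opening in m; "grip_force": force on a finger pad.
Only numpy, scipy, OpenCV 4.12 (cv2) and the standard library are available. Lean on these libraries where they do the work, as an engineer would, in place of code of your own. Each camera call takes 0.05 s, during which the arm holds its last target. There are 200 camera calls.

## Task

A steel spacer ring has dropped behind the bar guard of the gear unit: with the hooked rod, reach in behind it, draw it out along the bench and pull it fully home into the V stop in front of the guard, wherever its jaw is set, keeping a light steady pull of about 8 newtons on it for a second, never over 16. Then unhook without shifting the ring and lay the rod flat on the open bench, clear of ring and guard. Never touch or lift the ring with the gripper, do not strain the guard, and leave the other parts where they are.

Things in the scene. Friction and masses are not known exactly. Their poses are not given: they have to be found in the camera images.
- guard: Fixed blue gear unit with a grey bar guard, open at the front. Origin on the bench (the floor under it too), mid front edge; x points in under the guard, y left. 10 mm posts (feet 35 mm) at x=0, y=+-150 mm; side bars at y=+-150 mm; front bar and roof bars 85 mm up, 5 to 10 mm thick, 37 mm apart. Gear unit from x=165 mm; shaft end from x=125 mm, 20 mm up.
- seat (a point): Centre, 8 mm up, of the ring's place in the V stop with its jaw at mid setting; axes as the guard's. The clamped rigid steel jaw, 18 mm high, is set up to 8 mm nearer or farther in x, unmeasured: feel for it. 90 degree V open to +x: apex at x=-31 mm, ends at x=-8, y=+-23; jaw y -28 to 64, back to x=-40 (jaw_c0: block at its apex, mid x=-33). Base 10 mm high, x -55 to -9, y 28 to 66.
- ring_center (a point): Centre of the loose, oiled steel spacer ring lying flat on the bench under the guard: 44 mm outside diameter, 26 mm bore, 16 mm high, about 130 g (varies); centre 8 mm up, 40 to 60 mm behind the guard's front edge.
- rod_grip (a point): Centre of the hooked rod's black handle, 15 mm above its underside; rod lies flat, 0.22 kg. Handle 90 mm long (x, towards the hook), 20 wide (y, grasp across), 30 high. From its front, level with its underside, an 8 mm steel rod runs on, cranks to y=-37 mm between x=52 and 75 mm and runs to the hook.
- hook (a point): Middle of the rod's hook, 143 mm ahead of the handle centre (x) on its centre line, 8 mm above the underside; axes as the rod's. Crosspiece along y, from -41 to +41 mm, its pulling face 22 mm ahead of here, 8 mm thick; tip at y=+37 mm turned back to x=+5 mm. Mouth 66 mm wide, open towards the handle; a ring drawn by it is centred here in x.
- gear_center (a point): Bystander: toothed gear 80 mm across, 32 mm high, its centre.
- bolt_center (a point): Bystander: bolt 54 mm high standing on its 22 mm head under the guard, left of the ring; its centre.
- bearing_center (a point): Bystander: flat ring 62 mm across, 18 mm high, on the open bench; its centre.
- bushing_center (a point): Bystander: black bushing 110 mm across, 70 mm high; its centre.
- pinion_center (a point): Bystander: standing pinion shaft 64 mm across, 110 mm high; its centre.
Not all that is in view belongs to the job. What is shaped like the part that bears seat but green or purple is not meant.

How it is judged:
On the way, in this order (a step that is already met when the one before it is completed fails the run):
1. the hook lies low around the ring while the ring is still under the guard (horizontal distance between hook and ring_center below 0.022 m and height (world z) of hook below 0.016 m and x of ring_center in the frame of guard above 0.015 m), for 0.1 s.
2. the rod holds the ring home in the V stop, the ring pressed into the stop with more than 4 N for 0.4 s (contact force between ring and stop above 4 N and contact force between rod and ring above 2 N and horizontal distance between ring_center and jaw_c0 below 0.037 m and y of ring_center in the frame of seat between -0.004 and 0.004 m), for 0.4 s.
At the end, for the whole second after the job is handed in: Ring flat and at rest in the V of the jaw as set, within 4 mm of fully home. Rod released, flat and at rest on the bench, the middle of its hook over 70 mm from the ring centre and either over 30 mm in front of the guard's front edge or over 190 mm to a side of its middle (horizontal distance between ring_center and jaw_c0 below 0.037 m and y of ring_center in the frame of seat between -0.004 and 0.004 m and angle between each of ring, rod's own z axis and vertical below 0.1 rad and height (world z) of ring_center below 0.012 m and linear speed of each of ring, rod below 0.01 m/s and height (world z) of rod_grip below 0.019 m and horizontal distance between hook and ring_center above 0.07 m and (x of hook in the frame of guard below -0.03 m or y of hook in the frame of guard above 0.19 m or y of hook in the frame of guard below -0.19 m)); the robot touches nothing.
It fails at once if the ring is pressed into the stop with more than 16 N (contact force between ring and stop above 16 N).
It fails at once if the gripper or arm touches the ring (contact force between any of the fingers, the arm and ring above 0.5 N).
It fails at once if the guard or gear unit is strained with more than 12 N by rod or robot (contact force between any of rod, the fingers, the arm and guard above 12 N).
It fails at once if a bystander is moved more than 15 mm (distance of any of gear_center, bolt_center, bearing_center, bushing_center, pinion_center from where it was at the start of the episode above 0.015 m).
It fails at once if the ring is lifted off the bench (height (world z) of ring_center above 0.03 m).
It also fails if it takes over 72 s, if anything falls off the work surface, if the arm or the gripper's body presses on something with over 40 N, if the wrist force passes 120 N, or if a joint passes its speed limit or range.

## Working session

There is one attempt and no reset: what is moved stays moved. The work goes in short steps, Python scripts to look and compute and a tool call to move; the robot and the scene stay as the last step left them, time stands still between calls to the robot, and variables do not carry over. Pictures are saved under pics/ and viewed, at most 10 in all, crops included, and the job is handed in when it is done.

Besides the shell and the picture viewer there is one more tool, called after "Emit:" as name(argument=value, ...) on one line, values as JSON. jog_arm: Moves the arm, as the interface text tells. Shifts and turns lie within -1 to 1; 1 stands for 4 cm of shift or 4 degrees of turn. Its arguments: {"type":"object","properties":{"motion":{"type":"array","items":{"type":"number"}},"grip_force":{"type":"number"}},"required":["motion"]}

```bash
mkdir -p pics; ls; python3 - <<'E'
from rig import robot
import cv2,numpy as np
print(robot.get_obs(), robot.tip_reach)
for n in("top","side"):
    cv2.imwrite(f"pics/{n}0.png",robot.camera(n)); c=robot.calibration(n); print(n,c, -np.array(c["R"]).T@np.array(c["t"]))
E
```

```text
pics
{'time': 0.0, 'q': array([-1.40050083e+00,  5.28477408e-01,  1.43388644e+00, -2.59106277e-05,
        1.18141328e+00, -1.78535510e-01]), 'joint_velocities': array([ 6.82667642e-04,  1.48565508e-03, -1.74986324e-03, -4.87378035e-06,
       -1.78172640e-03,  1.46540664e-03]), 'joint_torque': array([ 3.40261013e-04, -4.40043926e+01, -1.76590633e+01,  6.32942165e-02,
        5.82384481e-02, -1.87111405e-04]), 'position': array([ 0.21350276, -0.58664864,  0.23256976]), 'tool_rot': array([ 9.84826693e-01,  1.73537293e-01, -7.48003378e-06, -1.09227701e-03]), 'ft_force': array([ 0.65946628, -0.17602518, -0.89083721]), 'moment': array([ 0.02410643, -0.06542774,  0.00927894]), 'grip_force': 0.0, 'grip_width': 0.0870809088934858} 0.011
top {'fx': 506.99654478731395, 'fy': 506.99654478731395, 'cx': 314.98650254168683, 'cy': 200.42832858391677, 'dist_coeffs': array([-0.14054941,  0.        ,  0.        ,  0.        ,  0.        ]), 'R': array([[-0.0172849 , -0.9997944 ,  0.01060115],
       [-0.98982958,  0.01561333, -0.14139879],
       [ 0.1412042 , -0.01293739, -0.98989595]]), 't': array([-0.06413659,  0.53294662,  1.19764203])} [ 0.35730565 -0.05695011  1.26157893]
side {'fx': 499.39369515987545, 'fy': 499.39369515987545, 'cx': 316.5233396096651, 'cy': 189.0283764477198, 'dist_coeffs': array([-0.15674979,  0.        ,  0.        ,  0.        ,  0.        ]), 'R': array([[-0.81766602, -0.57566361,  0.00580439],
       [-0.42935723,  0.60307559, -0.6722739 ],
       [ 0.38350314, -0.55218768, -0.74027975]]), 't': array([0.37488407, 0.32464443, 1.0598874 ])} [0.03944826 0.60527875 1.00068718]
```

View pics/top0.png

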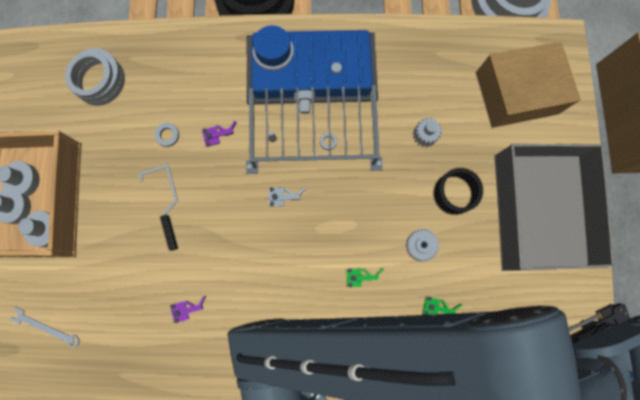

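View pics/side0.png

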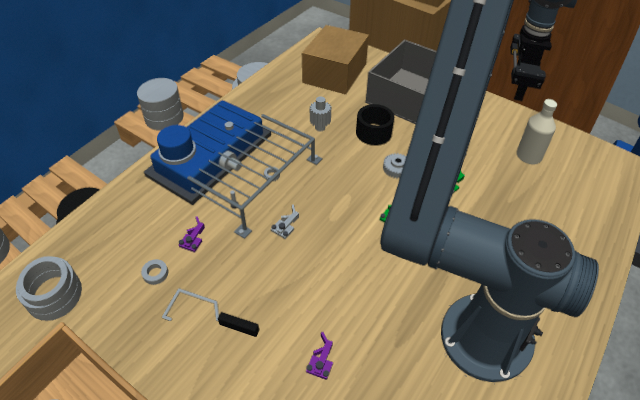

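The top view shows the guard (feet near (252,166) and (376,163)), the ring at (328,141), the grey V stop near (285,197), and the rod with its handle at (169,232) and hook near (156,173). I'll enlarge both areas.

```bash
cat > h.py <<'E'
from rig import robot
import cv2,numpy as np
def ray(n,uv,z):
    c=robot.calibration(n);K=np.array([[c["fx"],0,c["cx"]],[0,c["fy"],c["cy"]],[0,0,1]])
    p=cv2.undistortPoints(np.array(uv,float).reshape(-1,1,2),K,c["dist_coeffs"])[:,0]
    R=np.array(c["R"]);C=-R.T@np.array(c["t"])
    d=np.c_[p,np.ones(len(p))]@R
    return C+d*((np.array(z)-C[2])/d[:,2])[:,None]
def proj(n,X):
    c=robot.calibration(n);K=np.array([[c["fx"],0,c["cx"]],[0,c["fy"],c["cy"]],[0,0,1]])
    return cv2.projectPoints(np.array(X,float).reshape(-1,1,3),cv2.Rodrigues(np.array(c["R"]))[0],np.array(c["t"]),K,c["dist_coeffs"])[0][:,0]
def crop(n,img,x0,y0,w,h,s,name):
    cv2.imwrite(name,cv2.resize(img[y0:y0+h,x0:x0+w],None,fx=s,fy=s,interpolation=cv2.INTER_CUBIC))
E
python3 - <<'E'
from h import *
a=cv2.imread("pics/top0.png")
crop("top",a,235,80,160,135,5,"pics/c1.png")
crop("top",a,125,155,80,100,6,"pics/c2.png")
E
```

```text
(no output)
```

View pics/c1.png

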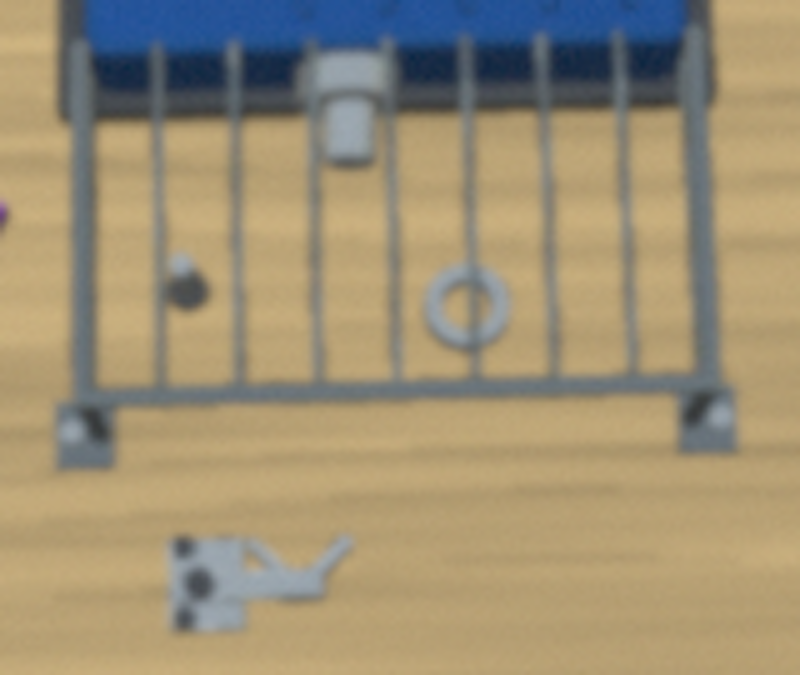

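View pics/c2.png

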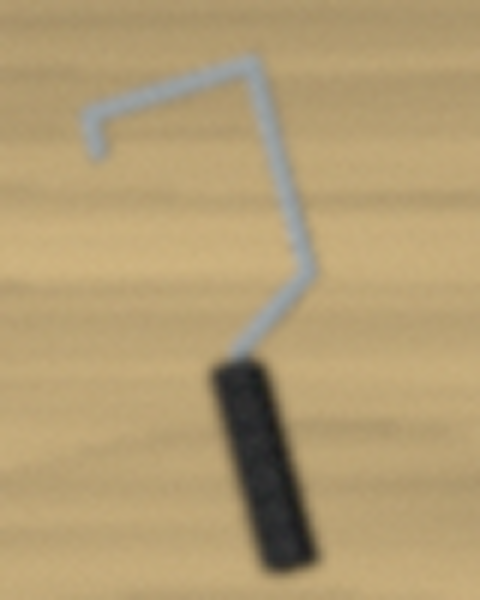

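```bash
cat > fit.py <<'E'
from h import *
from scipy.optimize import least_squares
def fit(n,pts,px,x0=(0.5,0,0)):
    pts=np.array(pts);px=np.array(px)
    def W(p):
        c,s=np.cos(p[2]),np.sin(p[2]); return np.c_[p[0]+c*pts[:,0]-s*pts[:,1],p[1]+s*pts[:,0]+c*pts[:,1],pts[:,2]]
    r=least_squares(lambda p:(proj(n,W(p))-px).ravel(),x0)
    return r.x,r.fun.reshape(-1,2).round(1)
E
python3 - <<'E'
from fit import *
m=lambda P,x0,y0,s:[(x0+(u+.5)/s-.5,y0+(v+.5)/s-.5) for u,v in P]
c1=lambda P:m(P,235,80,5); c2=lambda P:m(P,125,155,6)
g,e=fit("top",[(0,.15,.004),(0,-.15,.004),(0,.15,.085),(0,-.15,.085)],c1([(85,437),(707,423),(83,398),(707,384)]))
print("guard",g,e.tolist())
r,e=fit("top",[(.169,-.037,.008),(.169,.037,.008),(.075,-.037,.008),(.05,0,.008),(.150,.037,.008),(.045,0,.03),(-.045,0,.03)],c2([(255,62),(90,112),(312,270),(240,355),(97,158),(240,370),(290,558)]),(.5,.3,0))
print("rod",r,e.tolist())
R=lambda a:np.array([[np.cos(a),-np.sin(a)],[np.sin(a),np.cos(a)]])
print("hook",r[:2]+R(r[2])@[.143,0])
ring=ray("top",c1([(467,306)]),[.016])[0]; rl=R(-g[2])@(ring[:2]-g[:2]); print("ring",ring,"in guard",rl)
s=ray("top",c1([(250,545),(350,541),(170,538),(245,538),(170,632),(245,632),(322,600),(245,600)]),[.018,.018,.01,.01,.01,.01,.018,.018])
print("stop in guard frame\n",((s[:,:2]-g[:2])@R(g[2])).round(4))
b=ray("top",c1([(188,291)]),[.004]);print("bolt",(b[:,:2]-g[:2])@R(g[2]))
E
```

```text
guard [ 0.62683364 -0.07156548  0.00794375] [[2.9, -0.4], [-3.3, -0.3], [-0.4, 0.4], [0.8, 0.3]]
rod [0.46106686 0.28862381 0.29716504] [[-0.3, -0.0], [-0.1, 0.6], [-0.0, 0.1], [0.7, -0.2], [0.6, -0.1], [-1.2, -1.9], [0.3, 1.6]]
hook [0.59779923 0.33049573]
ring [ 0.68684482 -0.10878858  0.016     ] in guard [ 0.0597136  -0.03769864]
stop in guard frame
 [[-0.0607  0.0739]
 [-0.0598  0.0241]
 [-0.0548  0.1143]
 [-0.0557  0.0767]
 [-0.1023  0.1148]
 [-0.1032  0.0775]
 [-0.0891  0.0386]
 [-0.0882  0.0768]]
bolt [[0.0741359  0.10418129]]
```

The crops give the guard feet at (85,437) and (707,423), the ring at (467,306) and the stop base at U 170–245. The rod's hook corners are at (255,62) and (90,112). The measured sizes match the spec. Next I'll move over to the rod.

Emit:
jog_arm(motion=[1,-0.71,0,0,0,0,-1,1,-0.71,0,0,0,0,-1,1,-0.71,0,0,0,0,-1,1,-0.71,0,0,0,0,-1,1,-0.71,0,0,0,0,-1,1,-0.71,0,0,0,0,-1,1,-0.71,0,0,0,0,-1,1,-0.71,0,0,0,0,-1,1,-0.71,0,0,0,0,-1,1,-0.71,0,0,0,0,-1,1,-0.71,0,0,0,0,-1,1,-0.71,0,0,0,0.74,-1])

```text
time: 1.6
position: [0.5488, -0.1015, 0.2332]
tool_rot: [0.989, 0.147, -0.0, -0.0]
ft_force: [-0.3, -0.4, 0.1]
grip_width: 0.0871
grip_force: 0.0
```

```bash
cat > d.py <<'E'
# usage: d.py x y z yaw -> remaining shift in tool units (4 cm) and turn units
from h import *
import sys
from scipy.spatial.transform import Rotation as Ro
def pose():
    o=robot.get_obs();M=Ro.from_quat(o["tool_rot"]).as_matrix();return o,M,np.arctan2(M[1,0],M[0,0])
def delta(x,y,z,yaw):
    o,M,a=pose();d=M.T@(np.array([x,y,z])-o["position"])/.04
    print("t",o["time"],"pos",o["position"].round(4),"yaw",round(a,4),"tilt",M[:,2].round(3),"F",o["ft_force"].round(2),"w",round(o["grip_width"],4))
    print("shift",d.round(3),"turn z",round(-np.degrees(yaw-a)/4,3))
if __name__=="__main__": delta(*map(float,sys.argv[1:]))
E
python3 d.py .4515 .2857 .014 .297
```

```text
t 1.6 pos [ 0.5488 -0.1015  0.2332] yaw 0.2958 tilt [-0.001  0.    -1.   ] F [-0.28 -0.38  0.1 ] w 0.0871
shift [ 0.498 -9.967  5.483] turn z -0.018
```

Emit:
jog_arm(motion=[0.05,-1,0.3,0,0,0,-1,0.05,-1,0.3,0,0,0,-1,0.05,-1,0.3,0,0,0,-1,0.05,-1,0.3,0,0,0,-1,0.05,-1,0.3,0,0,0,-1,0.05,-1,0.3,0,0,0,-1,0.05,-1,0.3,0,0,0,-1,0.05,-1,0.3,0,0,0,-1,0.05,-1,0.3,0,0,0,-1,0.05,-1,0.3,0,0,0,-1,0,0,0,0,0,0,-1])

```text
time: 2.98
position: [0.4485, 0.2872, 0.1124]
tool_rot: [0.989, 0.15, -0.001, 0.0]
ft_force: [0.5, -0.3, -0.7]
grip_width: 0.0868
grip_force: 0.0
```

```bash
python3 d.py .4515 .2857 .014 .297
```

```text
t 2.975 pos [0.4485 0.2872 0.1124] yaw 0.3014 tilt [-0.002 -0.001 -1.   ] F [ 0.55 -0.31 -0.66] w 0.0868
shift [0.066 0.058 2.46 ] turn z 0.062
```

Emit:
jog_arm(motion=[0.06,0.05,0.8,0,0,0.06,-1,0,0,0.8,0,0,0,-1,0,0,0.55,0,0,0,-1,0,0,0.3,0,0,0,-1,0,0,0,0,0,0,1,0,0,0,0,0,0,1,0,0,0,0,0,0,1,0,0,0,0,0,0,1,0,0,0,0,0,0,1,0,0,0,0,0,0,1], grip_force=50)

```text
time: 4.22
position: [0.4531, 0.2842, 0.0157]
tool_rot: [0.989, 0.146, 0.0, -0.0]
ft_force: [0.5, -0.3, -0.9]
grip_width: 0.0352
grip_force: 0.0
```

```bash
python3 d.py .4515 .2857 .014 .297
```

```text
t 4.225 pos [0.4531 0.2842 0.0157] yaw 0.293 tilt [ 0.  0. -1.] F [ 0.5  -0.27 -0.93] w 0.0352
shift [-0.028 -0.048  0.042] turn z -0.057
```

Emit:
jog_arm(motion=[0,0,0,0,0,0,1,0,0,0,0,0,0,1,0,0,0,0,0,0,1,0,0,-0.4,0,0,0,1,0,0,-0.6,0,0,0,1,0,0,0,0,0,0,1,0,0,0,0,0,0,1], grip_force=50)

```text
time: 5.1
position: [0.4528, 0.2839, 0.0555]
tool_rot: [0.989, 0.146, -0.0, 0.0]
ft_force: [0.7, 0.2, -2.2]
grip_width: 0.0196
grip_force: 49.7
```

```bash
python3 - <<'E'
from h import *
crop("top",robot.camera("top"),115,145,130,110,6,"pics/t1.png")
E
python3 d.py .4515 .2857 .054 .297
```

```text
t 5.15 pos [0.4526 0.2838 0.0551] yaw 0.2929 tilt [-0.001 -0.001 -1.   ] F [-0.09  0.24 -2.79] w 0.0199
shift [-0.012 -0.052  0.028] turn z -0.058
```

View pics/t1.png

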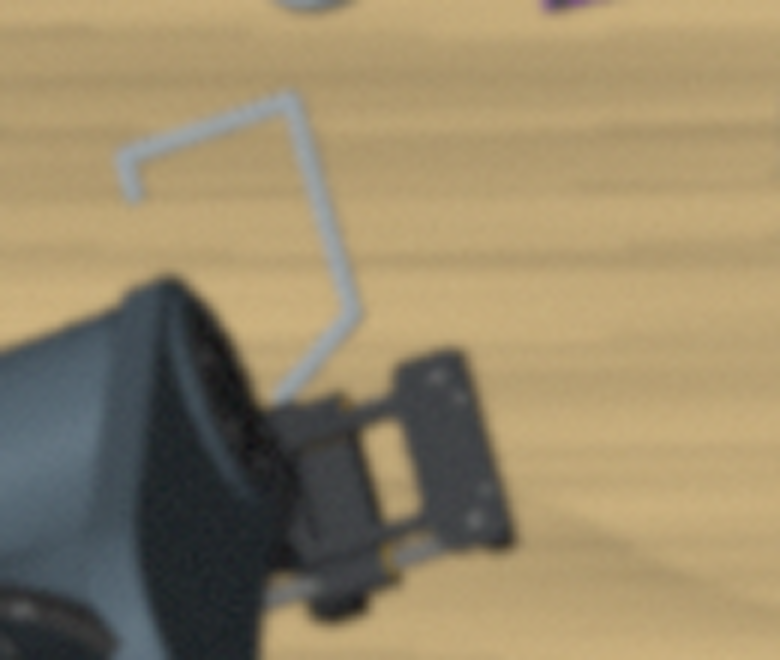

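The hook now shows with corners at (288,97) and (125,158), bend at (357,318) and tip at (136,200). I'll fit the rod's pose relative to the TCP.

```bash
python3 - <<'E'
from fit import *
from d import pose
m=lambda P,x0,y0,s:[(x0+(u+.5)/s-.5,y0+(v+.5)/s-.5) for u,v in P]
o,M,a=pose()
for z in(.03,.04):
    r,e=fit("top",[(.169,-.037,.008+z),(.169,.037,.008+z),(.075,-.037,.008+z),(.150,.037,.008+z)],m([(290,97),(123,157),(359,318),(136,198)],115,145,6),(.5,.3,0))
    h=r[:2]+.143*np.array([np.cos(r[2]),np.sin(r[2])]); d=M.T@np.array([h[0]-o["position"][0],h[1]-o["position"][1],0])
    print(z,r,e.tolist(),"hook",h,"hook in tool",d,"yaw off",r[2]-a)
c=robot.calibration
g=np.array([.62683,-.07157]);y=.008
R=np.array([[np.cos(y),-np.sin(y)],[np.sin(y),np.cos(y)]])
print("ring",g+R@[.0597,-.0377],"seat",g+R@[-.047,.049])
E
```

```text
0.03 [0.46404708 0.2868588  0.31223201] [[0.3, 0.6], [0.3, 0.1], [-0.8, -1.0], [0.2, 0.3]] hook [0.60013308 0.33078604] hook in tool [ 0.15484672 -0.0023329  -0.00020972] yaw off 0.019298428841762583
0.04 [0.46208482 0.28371354 0.31216628] [[0.4, 0.4], [0.2, 0.0], [-0.6, -0.8], [0.0, 0.3]] hook [0.5981737  0.32763183] hook in tool [ 1.52059996e-01  1.21150114e-04 -2.05611950e-04] yaw off 0.019232700289802895
ring [ 0.68682969 -0.1087912 ] seat [ 0.57943951 -0.02294756]
```

Emit:
jog_arm(motion=[0,0,-0.87,0,0,0.94,1,0,0,-0.87,0,0,0.94,1,0,0,-0.87,0,0,0.94,1,-0.25,1,0,0,0,0,1,-0.25,1,0,0,0,0,1,-0.25,1,0,0,0,0,1,-0.25,1,0,0,0,0,1,-0.25,1,0,0,0,0,1,-0.25,1,0,0,0,0,1,-0.25,1,0,0,0,0,1,-0.25,1,0,0,0,0,1,-0.25,0.8,0,0,0,0,1])

```text
time: 6.65
position: [0.3967, -0.0763, 0.1594]
tool_rot: [0.999, 0.048, -0.001, -0.0]
ft_force: [0.6, 0.5, -2.3]
grip_width: 0.0196
grip_force: 49.7
```

```bash
python3 d.py .40 -.122 .055 .095;  python3 d.py .5417 -.1224 .045 .095
```

```text
t 6.65 pos [ 0.3967 -0.0763  0.1594] yaw 0.0953 tilt [-0.001  0.    -1.   ] F [ 0.61  0.49 -2.3 ] w 0.0196
shift [-0.024  1.145  2.609] turn z 0.004
t 6.65 pos [ 0.3967 -0.0763  0.1594] yaw 0.0953 tilt [-0.001  0.    -1.   ] F [ 0.61  0.49 -2.3 ] w 0.0196
shift [3.501 1.493 2.855] turn z 0.004
```

Emit:
jog_arm(motion=[0,0.75,0.6,0,0,0,1,0,0.75,0.8,0,0,0,1,0,0,0.8,0,0,0,1,0,0,0.5,0,0,0,1,0.5,0,0,0,0,0,1,0.5,0,0,0,0,0,1,0.5,0,0,0,0,0,1,0.5,0,0,0,0,0,1,0.5,0,0,0,0,0,1,0.5,0,0,0,0,0,1,0.5,0,0,0,0,0,1,0,0,0,0,0,0,1])

```text
time: 8.15
position: [0.5435, -0.1213, 0.0512]
tool_rot: [0.999, 0.049, 0.0, 0.0]
ft_force: [0.1, 0.2, -1.3]
grip_width: 0.0196
grip_force: 49.7
```

```bash
python3 d.py .5417 -.1224 .045 .095; python3 - <<'E'
from h import *
a=robot.camera("top");cv2.imwrite("pics/t2f.png",a)
crop("top",a,255,85,130,125,6,"pics/t2.png")
E
```

```text
t 8.15 pos [ 0.5435 -0.1213  0.0512] yaw 0.0971 tilt [ 0.001 -0.    -1.   ] F [ 0.06  0.16 -1.26] w 0.0196
shift [-0.047  0.024  0.155] turn z 0.03
```

View pics/t2.png

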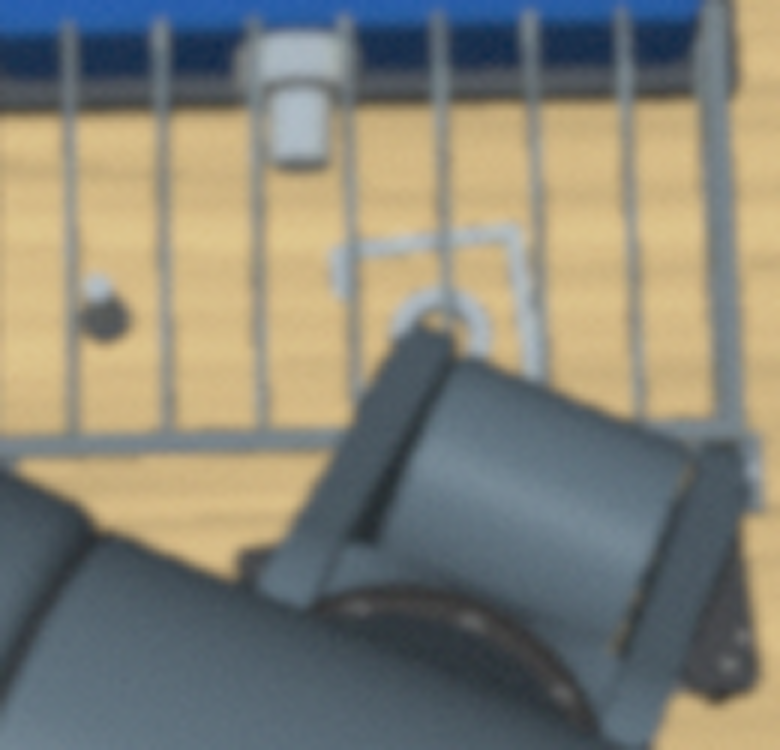

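The crosspiece, with corners at (340,248) and (518,232), lies behind the ring, centred near (443,330). About 10 mm of gap remains and the hook sits about 3 mm too far left. I'll trim that and lower.

Emit:
jog_arm(motion=[-0.08,0.08,0.2,0,0,0,1,0,0,0.3,0,0,0,1,0,0,0.25,0,0,0,1,0,0,0.1,0,0,0,1,0,0,0,0,0,0,1,0,0,0,0,0,0,1])

```text
time: 8.95
position: [0.5398, -0.1247, 0.0181]
tool_rot: [0.999, 0.048, 0.0, 0.0]
ft_force: [-0.9, -0.4, -3.1]
grip_width: 0.0194
grip_force: 49.7
```

```bash
python3 d.py .5417 -.1224 .0165 .095
```

```text
t 8.95 pos [ 0.5398 -0.1247  0.0181] yaw 0.0962 tilt [ 0. -0. -1.] F [-0.85 -0.44 -3.06] w 0.0194
shift [ 0.053 -0.053  0.041] turn z 0.017
```

Emit:
jog_arm(motion=[-0.1,-0.01,0.03,0,0,0,1,-0.2,-0.02,0,0,0,0,1,-0.2,-0.02,0,0,0,0,1,-0.2,-0.02,0,0,0,0,1,-0.2,-0.02,0,0,0,0,1,-0.2,-0.02,0,0,0,0,1,-0.2,-0.02,0,0,0,0,1,-0.2,-0.02,0,0,0,0,1,-0.2,-0.02,0,0,0,0,1,-0.16,-0.02,0,0,0,0,1,0,0,0,0,0,0,1])

```text
time: 10.32
position: [0.4639, -0.124, 0.0167]
tool_rot: [0.999, 0.048, -0.001, -0.0]
ft_force: [0.3, -0.4, -2.0]
grip_width: 0.0192
grip_force: 49.7
```

```bash
cat > g.py <<'E'
# hook in guard frame; shift (tool units) to a hook target hx hy [guard frame], at yaw kept
from d import *
g=np.array([.62683,-.07157]);y=.008
R=np.array([[np.cos(y),-np.sin(y)],[np.sin(y),np.cos(y)]])
o,M,a=pose();p=o["position"][:2]+.152*np.array([np.cos(a),np.sin(a)])
print("hook in guard",(R.T@(p-g)).round(4),"z",o["position"][2].round(4),"F guard",(R.T@o["ft_force"][:2]).round(2),o["ft_force"][2].round(2))
for q in sys.argv[1:]:
    t=g+R@np.array(list(map(float,q.split(","))));print(q,(M.T@np.array([*(t-p),0])/.04).round(3))
E
python3 g.py=-1 2>/dev/null; python3 g.py " -.020,.02" " -.027,.040" " -.040,.049"
python3 - <<'E'
from h import *
a=robot.camera("top");crop("top",a,235,115,130,110,6,"pics/t3.png")
E
```

```text
hook in guard [-0.0119 -0.0378] z 0.0167 F guard [ 0.28 -0.44] -1.97
 -.020,.02 [-7.500e-02 -1.457e+00  1.000e-03]
 -.027,.040 [-0.205 -1.971  0.002]
 -.040,.049 [-5.090e-01 -2.223e+00  2.000e-03]
```

View pics/t3.png

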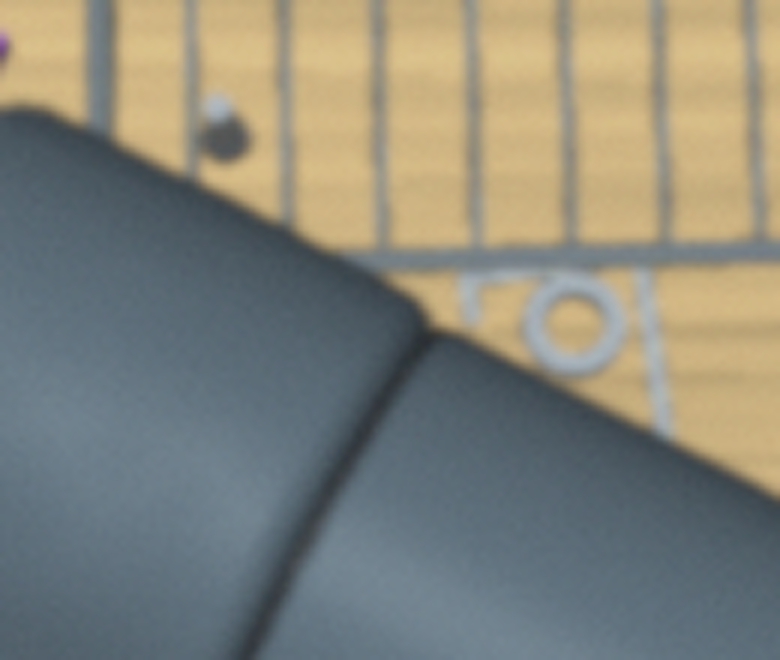

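The ring, at (574,325), sits against the crosspiece just outside the front bar. Now the sideways move toward the stop.

Emit:
jog_arm(motion=[-0.01,-0.18,0,0,0,0,1,-0.01,-0.18,0,0,0,0,1,-0.01,-0.18,0,0,0,0,1,-0.01,-0.18,0,0,0,0,1,-0.01,-0.18,0,0,0,0,1,-0.01,-0.18,0,0,0,0,1,-0.01,-0.18,0,0,0,0,1,-0.01,-0.18,0,0,0,0,1,-0.04,-0.17,0,0,0,0,1,-0.04,-0.17,0,0,0,0,1,-0.05,-0.17,0,0,0,0,1,0,0,0,0,0,0,1])

```text
time: 11.88
position: [0.4482, -0.0467, 0.0167]
tool_rot: [0.999, 0.048, -0.001, -0.0]
ft_force: [-0.3, 0.0, -1.8]
grip_width: 0.0198
grip_force: 49.7
```

```bash
python3 g.py " -.040,.049" " -.047,.049"; python3 - <<'E'
from h import *
a=robot.camera("top");b=robot.camera("side")
A=cv2.resize(a[130:220,240:330],None,fx=4.4,fy=4.4,interpolation=2);B=cv2.resize(b[160:250,235:325],None,fx=4.4,fy=4.4,interpolation=2)
cv2.imwrite("pics/t4.png",np.hstack([A,B]));print(A.shape)
E
```

```text
hook in guard [-0.027   0.0398] z 0.0167 F guard [-0.26  0.02] -1.75
 -.040,.049 [-0.303 -0.259  0.   ]
 -.047,.049 [-0.478 -0.274  0.001]
(396, 396, 3)
```

View pics/t4.png

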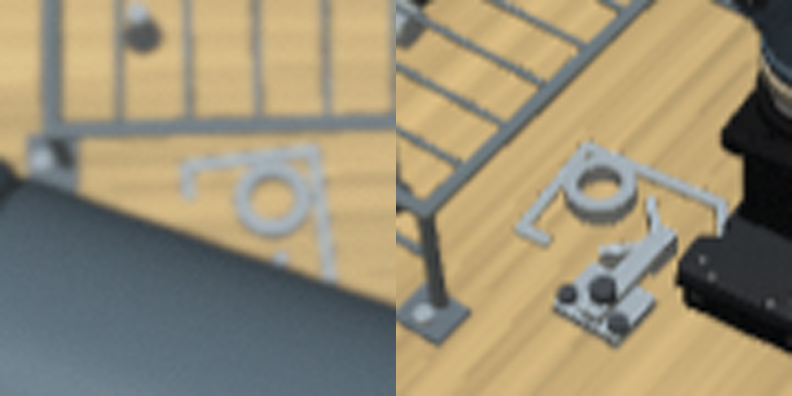

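Top and side views agree: the ring is against the crosspiece on the shaft side, just in front of the V. From here I'll ease it in and watch the force.

Emit:
jog_arm(motion=[-0.03,-0.07,0,0,0,0,1,-0.03,-0.07,0,0,0,0,1,-0.03,-0.06,0,0,0,0,1,-0.04,-0.04,0,0,0,0,1,-0.04,-0.02,0,0,0,0,1,-0.04,0,0,0,0,0,1,0,0,0,0,0,0,1])

```text
time: 12.85
position: [0.4393, -0.0378, 0.0168]
tool_rot: [0.999, 0.048, -0.0, -0.0]
ft_force: [0.0, 0.1, -1.2]
grip_width: 0.0199
grip_force: 49.7
```

```bash
python3 g.py " -.040,.049" " -.047,.049"
```

```text
hook in guard [-0.0358  0.0486] z 0.0168 F guard [0.01 0.1 ] -1.21
 -.040,.049 [-0.103 -0.02   0.   ]
 -.047,.049 [-0.277 -0.035  0.   ]
```

Emit:
jog_arm(motion=[-0.03,-0.005,0,0,0,0,1,-0.03,-0.005,0,0,0,0,1,-0.03,-0.005,0,0,0,0,1,-0.03,-0.005,0,0,0,0,1,-0.03,-0.005,0,0,0,0,1,0,0,0,0,0,0,1])

```text
time: 13.6
position: [0.4334, -0.0374, 0.0168]
tool_rot: [0.999, 0.048, -0.0, -0.0]
ft_force: [0.5, 0.3, -1.9]
grip_width: 0.0197
grip_force: 49.7
```

Emit:
jog_arm(motion=[-0.025,-0.002,0,0,0,0,1,-0.025,-0.002,0,0,0,0,1,-0.025,-0.002,0,0,0,0,1,0,0,0,0,0,0,1])

```text
time: 14.1
position: [0.4302, -0.0374, 0.0167]
tool_rot: [0.999, 0.048, -0.0, -0.0]
ft_force: [0.4, -0.1, -2.8]
grip_width: 0.0195
grip_force: 49.7
```

```bash
python3 g.py " -.047,.049"
```

```text
hook in guard [-0.045   0.0491] z 0.0167 F guard [ 0.44 -0.1 ] -2.83
 -.047,.049 [-0.051 -0.003  0.   ]
```

Emit:
jog_arm(motion=[-0.02,-0.002,0,0,0,0,1,-0.02,-0.002,0,0,0,0,1,-0.02,-0.002,0,0,0,0,1,0,0,0,0,0,0,1])

```text
time: 14.6
position: [0.4279, -0.0375, 0.0167]
tool_rot: [0.999, 0.048, -0.0, -0.0]
ft_force: [0.2, -0.2, -0.7]
grip_width: 0.0199
grip_force: 49.7
```

Emit:
jog_arm(motion=[-0.02,-0.002,0,0,0,0,1,-0.02,-0.002,0,0,0,0,1,0,0,0,0,0,0,1])

```text
time: 14.98
position: [0.4268, -0.0376, 0.0168]
tool_rot: [0.999, 0.048, 0.0, 0.0]
ft_force: [0.7, 0.2, -2.2]
grip_width: 0.0196
grip_force: 49.7
```

Emit:
jog_arm(motion=[-0.02,-0.002,0,0,0,0,1,0,0,0,0,0,0,1])

```text
time: 15.22
position: [0.4267, -0.0378, 0.0168]
tool_rot: [0.999, 0.048, 0.001, 0.0]
ft_force: [2.9, 0.3, -3.3]
grip_width: 0.0195
grip_force: 49.7
```

Emit:
jog_arm(motion=[-0.02,-0.002,0,0,0,0,1,0,0,0,0,0,0,1])

```text
time: 15.48
position: [0.4266, -0.038, 0.0169]
tool_rot: [0.999, 0.048, 0.002, 0.001]
ft_force: [4.7, 1.0, -3.1]
grip_width: 0.0198
grip_force: 49.7
```

```bash
python3 g.py " -.047,.049"; python3 - <<'E'
from h import *
b=robot.camera("side")
crop("side",b,250,165,80,75,8,"pics/t5.png")
E
```

```text
hook in guard [-0.0486  0.0485] z 0.0169 F guard [4.68 0.95] -3.05
 -.047,.049 [ 0.04  -0.009  0.   ]
```

View pics/t5.png

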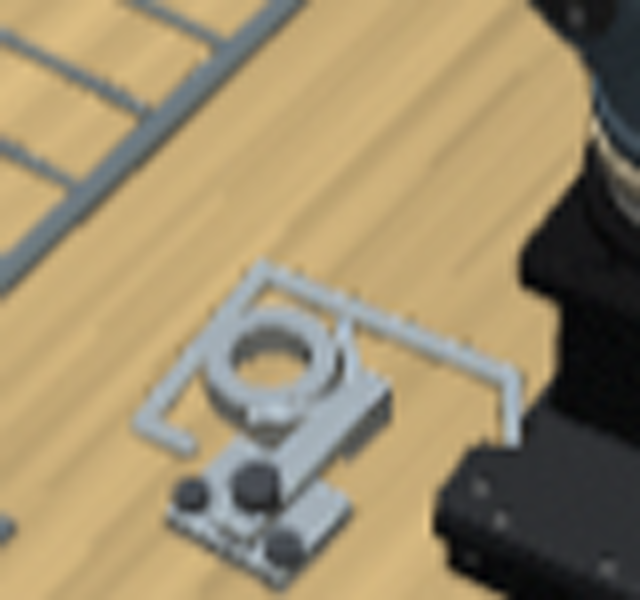

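The ring, centred near (272,360), sits in the V between both arms, with the crosspiece behind it. I'll check that pixel numerically.

```bash
python3 - <<'E'
from h import *
p=ray("side",[(250+272.5/8-.5,165+359.5/8-.5)],[.016])[0]
y=.008;R=np.array([[np.cos(y),-np.sin(y)],[np.sin(y),np.cos(y)]])
print(R.T@(p[:2]-[.62683,-.07157]))
E
```

```text
[-0.04865264  0.04977979]
```

Emit:
jog_arm(motion=[-0.02,-0.002,0,0,0,0,1,0,0,0,0,0,0,1])

```text
time: 15.78
position: [0.4265, -0.0383, 0.0169]
tool_rot: [0.999, 0.048, 0.003, 0.001]
ft_force: [5.9, 0.9, -3.3]
grip_width: 0.0196
grip_force: 49.7
```

Emit:
jog_arm(motion=[-0.015,-0.002,0,0,0,0,1,0,0,0,0,0,0,1])

```text
time: 16.02
position: [0.4265, -0.0384, 0.017]
tool_rot: [0.999, 0.048, 0.003, 0.001]
ft_force: [7.0, 1.0, -3.1]
grip_width: 0.0195
grip_force: 49.7
```

Emit:
jog_arm(motion=[-0.012,-0.001,0,0,0,0,1,0,0,0,0,0,0,1,0,0,0,0,0,0,1,0,0,0,0,0,0,1,0,0,0,0,0,0,1,0,0,0,0,0,0,1,0,0,0,0,0,0,1,0,0,0,0,0,0,1,0,0,0,0,0,0,1,0,0,0,0,0,0,1,0,0,0,0,0,0,1])

```text
time: 17.4
position: [0.4265, -0.0386, 0.017]
tool_rot: [0.999, 0.048, 0.004, 0.001]
ft_force: [7.5, 2.0, -2.6]
grip_width: 0.0196
grip_force: 49.7
```

```bash
python3 g.py " -.042,.049"
```

```text
hook in guard [-0.0487  0.048 ] z 0.017 F guard [7.55 1.93] -2.56
 -.042,.049 [ 0.168 -0.01   0.001]
```

Pull held at about 7.5 N. Next I'll relax, move the hook clear and lift.

Emit:
jog_arm(motion=[0.03,0.003,0,0,0,0,1,0.03,0.003,0,0,0,0,1,0.03,0.003,0,0,0,0,1,0.03,0.003,0,0,0,0,1,0.03,0,0,0,0,0,1,0.03,0,0,0,0,0,1,0.03,0,0,0,0,0,1,0,0,0,0,0,0,1])

```text
time: 18.4
position: [0.4311, -0.037, 0.0167]
tool_rot: [0.999, 0.048, -0.0, -0.0]
ft_force: [0.8, -0.9, -3.0]
grip_width: 0.0195
grip_force: 49.7
```

```bash
python3 g.py " -.043,.049"
```

```text
hook in guard [-0.044   0.0495] z 0.0167 F guard [ 0.76 -0.88] -2.96
 -.043,.049 [ 0.024  0.015 -0.   ]
```

Emit:
jog_arm(motion=[0,0,-0.2,0,0,0,1,0,0,-0.4,0,0,0,1,0,0,-0.5,0,0,0,1,-0.25,0,-0.3,0,0,0,1,-0.35,-0.3,-0.6,0,0,0,1,0,-0.8,-0.6,0,0,0,1,0.1,-1,0,0,0,0,1,0.1,-1,0,0,0,0,1,0.1,-1,0,0,0,0,1,0.1,-1,0,0,0,0,1,0.1,-1,0,0,0,0,1,0.1,-1,0,0,0,0,1])

```text
time: 19.9
position: [0.4027, 0.2462, 0.1207]
tool_rot: [0.999, 0.048, -0.001, 0.0]
ft_force: [1.0, -0.1, -1.9]
grip_width: 0.0196
grip_force: 49.7
```

```bash
python3 d.py .42 .27 .0165 .095
```

```text
t 19.9 pos [0.4027 0.2462 0.1207] yaw 0.0961 tilt [-0.002 -0.001 -1.   ] F [ 1.04 -0.15 -1.9 ] w 0.0196
shift [ 0.493 -0.551  2.605] turn z 0.015
```

Emit:
jog_arm(motion=[0.3,-0.5,0.6,0,0,0,1,0,0,0.8,0,0,0,1,0,0,0.7,0,0,0,1,0,0,0.35,0,0,0,1,0,0,0.1,0,0,0,1,0,0,0,0,0,0,1,0,0,0,0,0,0,1])

```text
time: 20.78
position: [0.4148, 0.2668, 0.0196]
tool_rot: [0.999, 0.048, 0.001, -0.0]
ft_force: [-0.6, 0.1, -1.8]
grip_width: 0.0198
grip_force: 49.7
```

```bash
python3 d.py .42 .27 .0157 .095; python3 - <<'E'
from h import *
a=robot.camera("top");cv2.imwrite("pics/t6.png",cv2.resize(a[125:235,240:340],None,fx=5,fy=5,interpolation=2))
E
```

```text
t 20.775 pos [0.4148 0.2668 0.0196] yaw 0.096 tilt [ 0.002  0.001 -1.   ] F [-0.64  0.11 -1.85] w 0.0198
shift [ 0.138 -0.068  0.098] turn z 0.014
```

Lower the last 3.5 mm, release and rise straight up.

Emit:
jog_arm(motion=[0,0,0.06,0,0,0,1,0,0,0.03,0,0,0,1,0,0,0,0,0,0,1,0,0,0,0,0,0,-0.5,0,0,0,0,0,0,-0.5,0,0,0,0,0,0,-0.5,0,0,0,0,0,0,-0.5,0,0,0,0,0,0,-0.5,0,0,-0.3,0,0,0,-0.5,0,0,-0.8,0,0,0,-0.5,0,0,-1,0,0,0,-0.5,0,0,-1,0,0,0,-0.5])

```text
time: 22.32
position: [0.4139, 0.2665, 0.141]
tool_rot: [0.999, 0.048, 0.0, -0.0]
ft_force: [0.5, -0.1, 0.6]
grip_width: 0.0649
grip_force: 0.0
```

Emit:
jog_arm(motion=[0,0.8,-0.5,0,0,0,-0.5,0,1,-0.5,0,0,0,-0.5,0,1,0,0,0,0,-0.5,0.3,1,0,0,0,0,-0.5,0.3,1,0,0,0,0,-0.5,0.3,1,0,0,0,0,-0.5,0.2,1,0,0,0,0,-0.5,0.2,1,0,0,0,0,-0.5,0,1,0,0,0,0,-0.5,0,1,0,0,0,0,-0.5,0,1,0,0,0,0,-0.5,0,0.5,0,0,0,0,-0.5])

```text
time: 23.82
position: [0.5094, -0.1802, 0.1799]
tool_rot: [0.999, 0.047, 0.001, 0.0]
ft_force: [-0.1, -0.2, 0.4]
grip_width: 0.0652
grip_force: 0.0
```

```bash
python3 d.py .42 .27 .0157 .095; python3 - <<'E'
from h import *
cv2.imwrite("pics/t7.png",cv2.resize(np.ascontiguousarray(robot.camera("top")[110:260,130:350]),None,fx=3.6,fy=3.6,interpolation=2))
E
```

```text
t 23.825 pos [ 0.5094 -0.1802  0.1799] yaw 0.0942 tilt [ 0.001 -0.001 -1.   ] F [-0.1  -0.16  0.37] w 0.0652
shift [ -1.172 -11.418   4.095] turn z -0.012
```

View pics/t7.png

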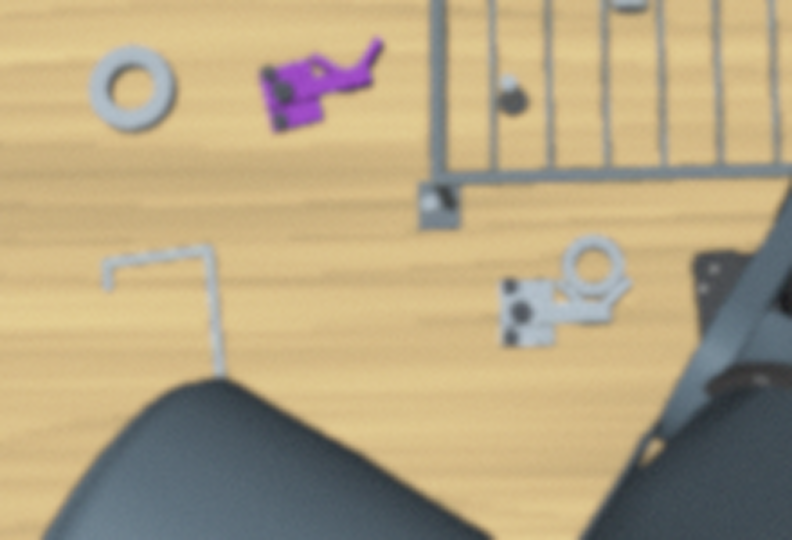

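The ring at (594,266) is seated in the V. The rod lies on the bench with its hook at (160,265), far from both ring and guard, and the bystanders in view (bolt and bearing) haven't moved.

Emit:
jog_arm(motion=[0,0,0,0,0,0,-0.5,0,0,0,0,0,0,-0.5])

```text
time: 24.12
position: [0.5087, -0.1766, 0.1791]
tool_rot: [0.999, 0.049, -0.001, -0.001]
ft_force: [-0.2, 0.7, 0.2]
grip_width: 0.0653
grip_force: 0.0
```

```bash
python3 -c "
from rig import robot
print(robot.hand_in())"
```

```text
the job is handed in; nothing more can be done
None
```

I handed the job in at about 24 s: the ring was held home in the V stop at about 7.5 N for over a second, then unhooked, and the rod laid flat on the open bench; the hand-in gave no verdict, but the last picture shows the ring still seated.

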